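# Turn an instrument chassis flat-up, wedge it fast and lay the sensor board on it

## Task

Find the milled flat on the round black chassis by eye or feel and turn the chassis in its holder until the flat faces straight up. Then push the orange wedge, thin end first, into the gap between the chassis and the sloping jaw of the holder until it jams tight, and only then lay the sensor board, heat sink up and lengthwise, wholly on the flat. Leave the fan module, the multimeter and the screwdriver alone.

Things in the scene. Friction and masses are not known exactly. Their poses are not given: they have to be found in the camera images.
- holder: Fixed work holder. Origin: underside of its base plate, below the middle of the chassis; z up, y along the chassis axis towards the steady, x across (away from the robot at zero yaw). Plate 12 mm thick, x -78 to +58, y -125 to +165. Blue uprights 36 mm wide at |y| 102 to 117, top z 98, hold the chassis on end pivots at x 0, z 80: it can be turned, not lifted or shifted.
- chassis_axis (a point): Middle of the chassis on its turning axis; z and y as point flat. Round black bar, 56 mm diameter, 200 mm long (holder y -100 to +100), one flat in its middle. It turns about y with a steady drag of 0.06 N m and stays where left. From y -52 to +50 it is clear all round, 40 mm of air below, for gripping across its diameter.
- flat (a point): Centre of the milled flat on the chassis: bare bright metal, 32 mm wide, 104 mm long (holder y -52 to +52), 23 mm from the axis (5 mm below the round). z points squarely out of it, y as the holder's y. At the start it faces the holder's +x side, 40 to 97 degrees away from up.
- steady (a point): Holder's axes; floor of the wedge gap, 82 mm along the holder's y, z 65. Grey steady, holder y 60 to 104: far jaw (x 28 to 42, top z 94) touches the chassis; near jaw (14 mm thick, top z 99) leaves a gap on the -x side, open above and at +y. Gap from x -28 (chassis) to the jaw's sloping face at x -43.5 (y 60), -50.3 (y 104). Flat bed at z 65: x -76 to -20, y 54 to 162.
- wedge_home (a point): Point in the holder (its axes) where the wedge's centre is when the wedge, standing on the bed, just fills the gap: x -40, y 105, z 80 mm. Jamming carries it about 0.5 to 3 mm further towards the holder's -y. A wedge gripped a little askew binds early and sits loose when let go; a straight push of 10 to 15 N on its tail end, ungripped, then drives it tight.
- wedge_mid (a point): Centre of the loose orange wedge, 110 mm long (y), 30 mm high (z), 70 g. +x face straight (x 12). Tail y 10 to 55 parallel, 24 mm thick; from y 10 the -x face slopes to the thin end at y -55, 14 mm thick (x -2 to 12). In the gap it stands as on the bench, axes as the holder's: thin end to -y, straight face to the chassis. Pushed along -y with 10 to 15 N it jams and stays.
- board_mid (a point): Centre (half-way up) of the loose sensor board, 18 mm high in all, 45 g: green board 24 mm wide (x), 84 mm long (y), 4 mm thick, underside 9 mm below this point; in its middle a bare finned heat sink 20 mm wide (x), 38 mm long (y), 14 mm high, to grip across x. z up. Either end may come first.
- fan_module: Bystander: green computer board 85 x 60 mm with heat sink and black fan, 37 mm high; origin at its underside.
- multimeter: Bystander: yellow handheld multimeter 145 x 74 x 34 mm lying on its back; origin at its underside.
- screwdriver: Bystander: screwdriver, 160 mm long, lying on the bench beyond the holder; origin at its underside.
There are look-alikes about, which are no part of the job. Of the things like the part that bears wedge_mid, leave any that is purple; of the rest the smaller one is meant. Of the things that look like the part that bears board_mid, take the one that is nearest to the robot's base at the start.

How it is judged:
On the way, in this order (a step that is already met when the one before it is completed fails the run):
1. the chassis's flat faces up within 7 degrees (angle between flat's own z axis and vertical below 0.12 rad), for 0.3 s.
2. the wedge is jammed in the gap: within 15 mm of its home, pressing on the chassis with more than 2 N, the fingers off it, the flat still facing up (angle between flat's own z axis and vertical below 0.12 rad and distance between wedge_mid and wedge_home below 0.015 m and contact force between wedge and chassis above 2 N and contact force between the fingers and wedge below 0.5 N), for 0.3 s.
3. after that, the board is laid on the flat (x of board_mid in the frame of flat between -0.005 and 0.005 m and y of board_mid in the frame of flat between -0.012 and 0.012 m and z of board_mid in the frame of flat between 0.006 and 0.012 m and angle between the y axis of board_mid and the y axis of flat, either way round below 0.12 rad), for 0.2 s.
At the end, for the whole second after the job is handed in: The flat faces up within 7 degrees; the wedge is within 15 mm of its home point and presses on the chassis with more than 2 N; the board lies on the flat heat sink up, its centre within 5 mm across and 12 mm along of the flat's centre, turned by less than 7 degrees from it, and at rest (all of step 3 and angle between flat's own z axis and vertical below 0.12 rad and distance between wedge_mid and wedge_home below 0.015 m and contact force between wedge and chassis above 2 N and linear speed of board below 0.01 m/s); the robot touches nothing.
It fails at once if the fan module is moved by more than 20 mm (distance of fan_module from where it was at the start of the episode above 0.02 m).
It fails at once if the multimeter is moved by more than 20 mm (distance of multimeter from where it was at the start of the episode above 0.02 m).
It fails at once if the screwdriver is moved by more than 20 mm (distance of screwdriver from where it was at the start of the episode above 0.02 m).
It also fails if it takes over 72 s, if anything falls off the work surface, if the arm or the gripper's body presses on something with over 40 N, if the wrist force passes 120 N, or if a joint passes its speed limit or range.

## Robot

A 6-joint arm with a two-finger parallel gripper is mounted at the origin on the work surface. World frame = base frame: x ahead of the robot, y to its left, z up, the work surface at z = 0. Lengths are in m, angles in rad, forces in N, time in s.
With the tool pointing down it reaches from about 0.25 to 0.775 m from the base axis. Payload 4 kg.
Tool frame: the origin (TCP) lies at the very end of the fingers, on their centre line; the grasp point (between the pads) lies 19 mm behind it; z points along the fingers, y is the direction in which the jaws open and shut (so a half turn about z gives the same grasp; the last joint's range is limited). The gripper opens to 94 mm and grips with 3 to 60 N. Pads are 16 mm wide; open, the fingers measure 119 mm over their backs; the gripper's body (75 mm by 177 mm) begins 78 mm behind the grasp point.
Start: joints at [-1.297, 0.087, 1.371, -0, 1.684, -0.103], TCP at [0.202, -0.511, 0.206] pointing down, gripper open.
Joint ranges: [-3.1, 3.1], [-0.76, 2.03], [0.27, 2.55], [-1.08, 4.22], [0.17, 2.65], [-2.57, 2.57]. Speed limits (rad/s): [2.79, 2.79, 3.14, 3.14, 3.14, 3.14].

## Interface

Orientations are given as [roll, pitch, yaw] about the fixed x, y, z axes, in that order (R = Rz(yaw) Ry(pitch) Rx(roll)).
In Python, from bench import robot, snapshot, calibration gives the robot as it stands. The module is installed in compiled form; this text tells all that it offers.
- The arm moves only by the tool servo_tool, never from a script. Its argument "series" is text: rows parted by semicolons, each of 5 numbers parted by spaces: the closure, from -1 (fully open) to 1 (shut), then the shift along the tool's x, y, z in cm, then the turn about the tool's z in rad. A call has 1 to 20 rows; each row is the pose to reach, as a shift and turn from the pose commanded when the call began, along the tool's axes at that moment; what a row does not reach only later rows make up. A row lasts 1/12 s, in which the tool goes at most 41.7 mm and 7.16 degrees, less where a joint would pass 70% of its speed; a pose out of reach is approached as far as the arm can. A call with a gripper value outside its range is refused whole. The fingers move at their own pace and stop on an object; the grip force is fixed at half the most. Time passes only in rows, so rows that repeat a pose let the fingers close. It gives the time, the measured TCP pose, the force and the opening at its end, in the units of the state.
- robot.get_obs(): the state, without advancing time (a new reading comes with each control period).
- snapshot(name): name is "scene" or "top"; returns (picture, depth): 480x640x3 uint8, red, green, blue; 480x640 float32, m along the optical axis (not along the pixel's ray), 0 where there is no reading.
- calibration(name): a dict with "fx", "fy", "cx", "cy" (pixels), "k1" (the pictures are not rectified: a ray, as slopes to the right and down, at radius r is drawn at 1 + k1 r^2 times it, then the intrinsics apply), "rvec" (rotation vector, rad) and "tvec" (3), from world to camera coordinates, as OpenCV has them. Camera axes: x right, y down, z forward; pixel columns grow to the right and rows downward; lengths in m; the calibration is good to about 2 mm. A picture is of the moment at which its call begins. calibration takes no time and is no camera call.
- robot.close_job(): hands the job in, once; it reports no verdict.
The state is a dict: "time": time; "joint_positions": joint angles; "qvel": joint speeds; "joint_torque": joint torques, N m; "tool_pos": TCP position; "ee_rot": TCP orientation; "wrist_force": force on the tool from outside, world axes, zero at the start; "wrist_torque": the same for the moment, N m; "width": finger opening in m.
Only numpy, scipy, OpenCV 4.12 (cv2) and the standard library are available. Lean on these libraries where they do the work, as an engineer would, in place of code of your own. Each camera call takes 0.05 s, during which the arm holds its last target. There are 200 camera calls.

## Working session

There is one attempt and no reset: what is moved stays moved. The work goes in short steps, Python scripts to look and compute and a tool call to move; the robot and the scene stay as the last step left them, time stands still between calls to the robot, and variables do not carry over. Pictures are saved under pics/ and viewed, about 8 in all and at most 12, crops included, and the job is handed in when it is done.

Besides the shell and the picture viewer there is one more tool, called by a JSON object that holds its "api" and its "payload", one argument or row to a line. servo_tool: Moves the arm, as the interface text tells. Its arguments: {"type":"object","properties":{"series":{"type":"string"}},"required":["series"]}

```bash
mkdir -p pics
cat > h.py <<'E'
import numpy as np, cv2
from bench import robot, snapshot, calibration
def cam(n):
    c=calibration(n); R=cv2.Rodrigues(np.array(c["rvec"],float))[0]; return c,R,np.array(c["tvec"],float)
def cloud(n,d):
    c,R,t=cam(n); v,u=np.mgrid[0:480,0:640]
    K=np.array([[c["fx"],0,c["cx"]],[0,c["fy"],c["cy"]],[0,0,1]],float)
    p=np.stack([u,v],-1).reshape(-1,1,2).astype(np.float64)
    q=cv2.undistortPoints(p,K,np.array([c["k1"],0,0,0.])).reshape(480,640,2)
    P=np.dstack([q[...,0]*d,q[...,1]*d,d]); W=(P-t)@R
    W[d==0]=np.nan; return W
def grab(n,tag):
    im,d=snapshot(n); cv2.imwrite(f"pics/{tag}.png",im[...,::-1]); np.save(f"pics/{tag}.npy",d); return im,d,cloud(n,d)
E
python3 - <<'E'
from h import *
for n in("scene","top"):
    grab(n,n+"0"); c,R,t=cam(n); print(n,c, -R.T@t)
print(robot.get_obs())
E
```

```text
scene {'fx': 623.3538990860026, 'fy': 623.3538990860026, 'cx': 322.7093901496631, 'cy': 241.83451341761892, 'k1': -0.18624372300847122, 'rvec': array([ 2.44780139,  0.91806745, -0.24376577]), 'tvec': array([-0.40253859, -0.25936438,  1.56780222])} [ 0.97441906 -0.52846064  1.20770354]
top {'fx': 442.3554419057182, 'fy': 442.3554419057182, 'cx': 320.9419531884972, 'cy': 233.23486253431062, 'k1': -0.10222340708865436, 'rvec': array([ 2.14215254, -2.15694219,  0.12904815]), 'tvec': array([0.01465241, 0.52549754, 1.03186289])} [3.87436314e-01 8.62968403e-04 1.09132751e+00]
{'time': 0.1, 'joint_positions': array([-1.29709277e+00,  8.78657963e-02,  1.37206126e+00, -6.61635924e-05,
        1.68361247e+00, -1.03119118e-01]), 'qvel': array([ 4.39719630e-04, -1.83446334e-03, -2.55194770e-03, -1.55482406e-04,
       -2.12395680e-05,  3.72788343e-04]), 'joint_torque': array([ 1.62480083e-03, -3.41254592e+01, -3.03300762e+01,  7.19699543e-02,
        3.04596894e-02, -9.47934109e-05]), 'tool_pos': array([ 0.20221405, -0.51095264,  0.20445083]), 'ee_rot': array([-3.13964936e+00, -1.34995881e-04,  3.76815162e-01]), 'wrist_force': array([0.66169579, 0.5135694 , 0.43660335]), 'wrist_torque': array([-0.04316849, -0.00817604, -0.01502524]), 'width': 0.0940367795746364}
```

View pics/top0.png

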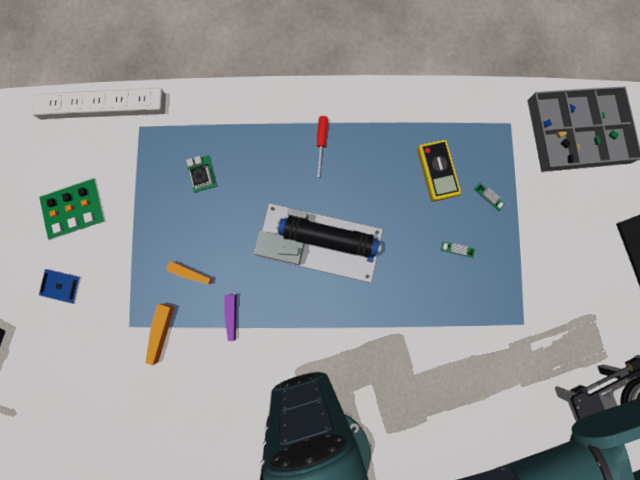

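View pics/scene0.png

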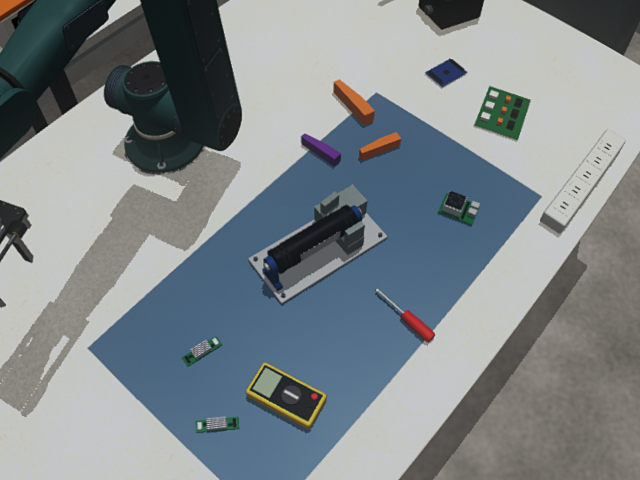

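```bash
cat > m.py <<'E'
from h import *
W={n:cloud(n,np.load(f"pics/{n}0.npy")) for n in("scene","top")}
I={n:cv2.imread(f"pics/{n}0.png") for n in W}
def seg(n,box,hl,hh,zlo,zhi,tag):
    u0,u1,v0,v1=box; hsv=cv2.cvtColor(I[n],cv2.COLOR_BGR2HSV)[v0:v1,u0:u1]; P=W[n][v0:v1,u0:u1]
    m=np.all((hsv>=hl)&(hsv<=hh),-1)&(P[...,2]>zlo)&(P[...,2]<zhi); p=P[m]
    (c,s,a)=r=cv2.minAreaRect((p[:,:2]*1000).astype(np.float32)); print(tag,n,len(p),r,'z',np.percentile(p[:,2],[2,50,98]).round(4),'mean',p.mean(0).round(4)); print(cv2.boxPoints(r).round(1).tolist()); return p
o=((5,120,100),(22,255,255))
seg("top",(160,220,255,290),*o,.02,.05,"wedge")
seg("scene",(350,410,125,170),*o,.02,.05,"wedge")
seg("top",(140,180,300,370),*o,.01,.08,"bigwedge")
g=((35,60,30),(85,255,255))
seg("top",(435,480,235,262),*g,-.005,.03,"board")
seg("scene",(178,226,332,368),*g,-.005,.03,"board")
# plate
for n,b in(("top",(240,395,195,290)),("scene",(240,395,200,310))):
    seg(n,b,(0,0,120),(180,60,255),.007,.018,"plate")
    u0,u1,v0,v1=b
    p=seg(n,b,(0,0,0),(180,255,60),.07,.13,"chassis")
E
python3 m.py
python3 - <<'E'
import cv2
a=cv2.imread('pics/scene0.png')[170:310,235:400]; b=cv2.imread('pics/top0.png')[195:290,240:395]
a=cv2.resize(a,None,fx=3.6,fy=3.6,interpolation=2); b=cv2.resize(b,(594,364))
c=cv2.convertScaleAbs(cv2.vconcat([a[:,:594],b])[:860],alpha=1.6,beta=20); cv2.imwrite('pics/c1.png',cv2.resize(c,None,fx=.68,fy=.68))
E
```

```text
wedge top 395 ((429.6769104003906, 333.58538818359375), (107.7125244140625, 24.427427291870117), 67.2505874633789) z [0.0258 0.0318 0.0358] mean [0.4323 0.3363 0.0317]
[[397.6000061035156, 288.6000061035156], [420.1000061035156, 279.20001220703125], [461.79998779296875, 378.5], [439.20001220703125, 388.0]]
wedge scene 301 ((430.5821228027344, 332.5409240722656), (111.79657745361328, 29.62363624572754), 68.25041961669922) z [0.0238 0.0299 0.0348] mean [0.4318 0.335  0.0298]
[[396.1000061035156, 286.1000061035156], [423.6000061035156, 275.1000061035156], [465.1000061035156, 379.0], [437.5, 389.8999938964844]]
bigwedge top 730 ((285.201416015625, 407.7507629394531), (32.91957092285156, 141.51788330078125), 74.67095947265625) z [0.0295 0.0407 0.0448] mean [0.2911 0.404  0.0401]
[[212.60000610351562, 410.6000061035156], [349.1000061035156, 373.20001220703125], [357.79998779296875, 404.8999938964844], [221.3000030517578, 442.29998779296875]]
board top 126 ((487.50445556640625, -328.20294189453125), (83.97901153564453, 24.560794830322266), 77.58284759521484) z [0.0008 0.0058 0.0123] mean [ 
[... 1000 characters left out ...]
8.69999694824219], [564.4000244140625, 91.69999694824219], [511.0, 105.30000305175781]]
plate scene 1581 ((510.75531005859375, -0.0546875), (343.5078430175781, 254.4364013671875), 39.31708526611328) z [0.0081 0.0128 0.0172] mean [ 0.5321 -0.0013  0.0128]
[[297.29998779296875, -10.5], [458.5, -207.3000030517578], [724.2000122070312, 10.300000190734863], [563.0, 207.1999969482422]]
chassis scene 2293 ((499.6659851074219, -5.9949188232421875), (239.4627227783203, 100.2572021484375), 71.2461929321289) z [0.0739 0.1037 0.1117] mean [ 0.5179 -0.0107  0.1002]
[[413.70001220703125, -103.30000305175781], [508.6000061035156, -135.5], [585.5999755859375, 91.30000305175781], [490.70001220703125, 123.5]]
```

View pics/c1.png

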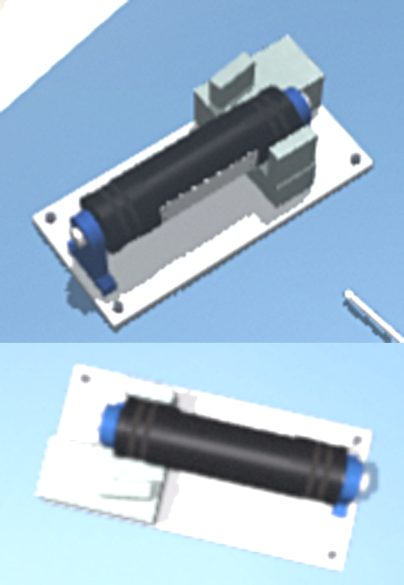

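```bash
cat > fl.py <<'E'
from h import *
import sys
from scipy.optimize import least_squares
def run(tag,scenes):
    for n in scenes:
        P=cloud(n,np.load(f"pics/{n}{tag}.npy")).reshape(-1,3)
        im=cv2.imread(f"pics/{n}{tag}.png").reshape(-1,3).max(1)
        P=P[np.isfinite(P[:,0])] if 0 else P
        ok=np.isfinite(P[:,0]); P=P[ok]; im=im[ok]
        psi=np.radians(-13.5); R=np.array([[np.cos(psi),-np.sin(psi)],[np.sin(psi),np.cos(psi)]])
        H=np.c_[(P[:,:2]-[.5115,-.0056])@R,P[:,2]]
        s=(abs(H[:,0])<.045)&(H[:,1]>-.095)&(H[:,1]<.056)&(H[:,2]>.045)&(H[:,2]<.125); H=H[s]; b=im[s]
        end=(H[:,1]<-.055)
        # axis fit on the dark round
        d=(b<70)&((H[:,2]>.09))
        f=lambda q:(np.hypot(H[d,0]-q[0]-q[1]*H[d,1],H[d,2]-q[2])-.028)
        q=least_squares(f,[0,0,.08],loss='soft_l1',f_scale=.001).x
        print(n,'axis x0 %.4f slope %.4f z %.4f rms %.4f'%(*q,f(q).std()))
        th=np.degrees(np.arctan2(H[:,0]-q[0]-q[1]*H[:,1],H[:,2]-q[2])); r=np.hypot(H[:,0]-q[0]-q[1]*H[:,1],H[:,2]-q[2])
        for a in range(-60,140,8):
            k=(th>=a)&(th<a+8)&(abs(H[:,1])<.048)&(r>.018)&(r<.034)
            if k.sum()>8: print(a+4,k.sum(),'r %.4f'%np.median(r[k]),'bright %d'%np.median(b[k]), '| end r %.4f'%np.median(r[(th>=a)&(th<a+8)&end]) if ((th>=a)&(th<a+8)&end).any() else '')
run(sys.argv[1],sys.argv[2:])
E
python3 fl.py 0 scene top
```

```text
scene axis x0 0.0003 slope -0.0021 z 0.0806 rms 0.0022
-48 21 r 0.0282 bright 70 | end r 0.0270
-40 21 r 0.0278 bright 36 | end r 0.0269
-32 44 r 0.0280 bright 26 | end r 0.0260
-24 58 r 0.0284 bright 26 | end r 0.0279
-16 53 r 0.0279 bright 27 | end r 0.0279
-8 74 r 0.0281 bright 28 | end r 0.0275
0 63 r 0.0282 bright 30 | end r 0.0277
8 83 r 0.0279 bright 40 | end r 0.0270
16 76 r 0.0284 bright 38 | end r 0.0279
24 80 r 0.0284 bright 30 | end r 0.0269
32 82 r 0.0283 bright 27 | end r 0.0282
40 80 r 0.0287 bright 26 | end r 0.0276
48 71 r 0.0282 bright 25 | end r 0.0277
56 67 r 0.0277 bright 28 | end r 0.0279
64 33 r 0.0263 bright 65 | end r 0.0277
72 36 r 0.0248 bright 71 | end r 0.0281
80 21 r 0.0237 bright 71 | end r 0.0273
88 29 r 0.0235 bright 70 | end r 0.0271
96 25 r 0.0234 bright 70 | end r 0.0268
104 31 r 0.0238 bright 70 | end r 0.0271
112 23 r 0.0250 bright 69 | end r 0.0278
120 30 r 0.0257 bright 70 | end r 0.0277
128 13 r 0.0273 bright 70 
top axis x0 -0.0001 slope -0.0020 z 0.0814 rms 0.0016
-56 43 r 0.0278 bright 15 | end r 0.0268
-48 51 r 0.0279 bright 18 | end r 0.0277
-40 64 r 0.0285 bright 20 | end r 0.0271
-32 67 r 0.0283 bright 21 | end r 0.0279
-24 74 r 0.0283 bright 24 | end r 0.0275
-16 73 r 0.0281 bright 39 | end r 0.0284
-8 76 r 0.0283 bright 61 | end r 0.0279
0 70 r 0.0281 bright 59 | end r 0.0277
8 69 r 0.0279 bright 36 | end r 0.0277
16 74 r 0.0281 bright 24 | end r 0.0280
24 59 r 0.0279 bright 21 | end r 0.0272
32 65 r 0.0281 bright 20 | end r 0.0269
40 48 r 0.0282 bright 17 | end r 0.0277
48 37 r 0.0283 bright 19 | end r 0.0275
56 28 r 0.0279 bright 64 | end r 0.0269
```

```bash
cat >> h.py <<'E'
O=np.array([.5118,-.0057]); PSI=-.2339
RH=np.array([[np.cos(PSI),-np.sin(PSI)],[np.sin(PSI),np.cos(PSI)]])
def H2W(x,y,z=None): # mm -> m
    w=O+RH@np.array([x,y])/1e3; return w if z is None else np.r_[w,z/1e3]
def go(p,yaw):
    "shift (cm, tool axes) and turn from present measured pose to world p,yaw"
    o=robot.get_obs(); y0=o["ee_rot"][2]; d=np.array(p)-o["tool_pos"]
    t=-((yaw-y0+np.pi)%(2*np.pi)-np.pi)
    c,s=np.cos(y0),np.sin(y0)
    print('go cm', np.round(100*np.array([c*d[0]+s*d[1], s*d[0]-c*d[1], -d[2]]),2),'turn %.3f'%t,'|',o["time"].round(2),o["tool_pos"].round(4),o["ee_rot"].round(3),'F',o["wrist_force"].round(1),'w %.4f'%o["width"])
E
python3 - <<'E'
from h import *
for n,b in(("top",(160,220,255,290)),("scene",(350,410,125,170))):
    u0,u1,v0,v1=b; I=cv2.imread(f"pics/{n}0.png"); h=cv2.cvtColor(I,cv2.COLOR_BGR2HSV)[v0:v1,u0:u1]; P=cloud(n,np.load(f"pics/{n}0.npy"))[v0:v1,u0:u1]
    p=P[np.all((h>=(5,120,100))&(h<=(22,255,255)),-1)&(P[...,2]>.024)][:,:2]
    a=np.radians(67.6); e=np.array([np.cos(a),np.sin(a)]); f=np.array([e[1],-e[0]])
    c=np.array([.430,.333]); s=(p-c)@e*1e3; t=(p-c)@f*1e3
    print(n,s.min(),s.max())
    for k in range(-60,60,12):
        m=(s>=k)&(s<k+12)
        if m.sum()>4: print(k+6,m.sum(),np.percentile(t[m],[3,97]).round(1))
go(H2W(10,-5,200),np.pi/2+PSI)
E
```

```text
top -53.457329937077574 54.30471323650182
-54 17 [-3.   9.9]
-42 31 [-4.3 10.3]
-30 39 [-6.  10.3]
-18 40 [-7.9 10.5]
-6 44 [-9.3 11.1]
6 48 [-10.8  11. ]
18 49 [-11.7  11.3]
30 50 [-10.7  11.4]
42 48 [-11.3  11. ]
54 25 [-10.3   9.6]
scene -56.040083488475474 55.70146582069881
-54 16 [-5.2 11.6]
-42 29 [-4.9 10.6]
-30 27 [-5.7 11.9]
-18 27 [-8.7 12.6]
-6 38 [-9.9 10.5]
6 33 [-12.8  11. ]
18 33 [-11.9  11.6]
30 35 [-10.4  11. ]
42 33 [-9.6 10.6]
54 19 [-13.8  12. ]Traceback (most recent call last):
  File "<stdin>", line 11, in <module>
  File "h.py", line 23, in go
    print('go cm', np.round(100*np.array([c*d[0]+s*d[1], s*d[0]-c*d[1], -d[2]]),2),'turn %.3f'%t,'|',o["time"].round(2),o["tool_pos"].round(4),o["ee_rot"].round(3),'F',o["wrist_force"].round(1),'w %.4f'%o["width"])
                                                                                                     ^^^^^^^^^^^^^^^
AttributeError: 'float' object has no attribute 'round'
```

```bash
sed -i 's/o\["time"\].round(2)/round(o["time"],2)/' h.py; python3 -c "
from h import *
go(H2W(10,-5,200),np.pi/2+PSI)"
```

```text
go cm [ 47.91 -34.61   0.45] turn -0.960 | 0.1 [ 0.2022 -0.511   0.2045] [-3.14  -0.     0.377] F [0.7 0.5 0.4] w 0.0940
```

{"api": "servo_tool", "payload": {
  "series": "-1 47.91 -34.61 0.45 -0.96;-1 47.91 -34.61 0.45 -0.96;-1 47.91 -34.61 0.45 -0.96;-1 47.91 -34.61 0.45 -0.96;-1 47.91 -34.61 0.45 -0.96;-1 47.91 -34.61 0.45 -0.96;-1 47.91 -34.61 0.45 -0.96;-1 47.91 -34.61 0.45 -0.96;-1 47.91 -34.61 0.45 -0.96;-1 47.91 -34.61 0.45 -0.96;-1 47.91 -34.61 0.45 -0.96;-1 47.91 -34.61 0.45 -0.96;-1 47.91 -34.61 0.45 -0.96;-1 47.91 -34.61 0.45 -0.96;-1 47.91 -34.61 0.45 -0.96;-1 47.91 -34.61 0.45 -0.96;-1 47.91 -34.61 0.45 -0.96;-1 47.91 -34.61 0.45 -0.96"
}}

```text
time: 1.6
tool_pos: [0.5199, -0.0145, 0.2007]
ee_rot: [-3.141, 0.001, 1.335]
wrist_force: [0.4, -0.7, 0.1]
width: 0.0941
```

```bash
python3 -c "
from h import *
go(H2W(10,-5,66),np.pi/2+PSI)"
```

```text
go cm [1.700e-01 1.000e-02 1.347e+01] turn -0.002 | 1.6 [ 0.5199 -0.0145  0.2007] [-3.141e+00  1.000e-03  1.335e+00] F [ 0.4 -0.7  0.1] w 0.0941
```

{"api": "servo_tool", "payload": {
  "series": "-1 0.17 0 6 0;-1 0.17 0 10 0;-1 0.17 0 13.4 0;-1 0.17 0 13.4 0;-1 0.17 0.4 13.4 0;-1 0.17 0.7 13.4 0;-1 0.17 0.8 13.4 0;-1 0.17 0.9 13.4 0;-1 0.17 0.9 13.4 0"
}}

```text
time: 2.35
tool_pos: [0.5312, -0.0143, 0.0696]
ee_rot: [3.138, 0.0, 1.337]
wrist_force: [-1.0, 0.4, 0.7]
width: 0.0941
```

{"api": "servo_tool", "payload": {
  "series": "-1 0 0 0 0;-1 0 0.1 0 0;-1 0 0.1 0 0"
}}

```text
time: 2.6
tool_pos: [0.5312, -0.0138, 0.0677]
ee_rot: [3.14, -0.0, 1.337]
wrist_force: [-1.6, 0.2, 0.5]
width: 0.0938
```

{"api": "servo_tool", "payload": {
  "series": "-1 0 0.1 0 0;-1 0 0.1 0 0"
}}

```text
time: 2.77
tool_pos: [0.5312, -0.0139, 0.067]
ee_rot: [-3.14, -0.0, 1.337]
wrist_force: [-2.4, 0.5, 2.8]
width: 0.0941
```

{"api": "servo_tool", "payload": {
  "series": "-1 0 0.3 0 0;-1 0 0.5 0 0;-1 0 0.5 0 0;-1 0 0.5 0 0"
}}

```text
time: 3.1
tool_pos: [0.5312, -0.0139, 0.0645]
ee_rot: [-3.128, 0.0, 1.337]
wrist_force: [-10.3, 2.7, 2.2]
width: 0.0939
```

{"api": "servo_tool", "payload": {
  "series": "-1 0 0.1 0.4 0;-1 0 0.1 0.8 0;-1 0 0.1 1.2 0;-1 0 0.1 1.6 0;-1 0 0.1 2 0;-1 0 0.1 2.4 0;-1 0 0.1 2.8 0;-1 0 0.1 3.2 0;-1 0 0.1 3.6 0;-1 0 0.1 4 0;-1 0 0.1 4 0"
}}

```text
time: 4.02
tool_pos: [0.5304, -0.0137, 0.0232]
ee_rot: [-3.125, 0.0, 1.337]
wrist_force: [-13.1, 4.1, -1.2]
width: 0.0939
```

```bash
python3 - <<'E'
from h import *
grab("scene","scene1"); go(H2W(10,-5,66),np.pi/2+PSI)
E
python3 fl.py 1 scene
```

```text
go cm [-0.15 -1.   -4.28] turn 0.000 | 4.07 [ 0.5304 -0.0137  0.0232] [-3.125  0.     1.337] F [-13.5   4.1  -0.9] w 0.0943
scene axis x0 0.0007 slope 0.0007 z 0.0805 rms 0.0029
-40 11 r 0.0284 bright 52 | end r 0.0273
-32 20 r 0.0281 bright 58 | end r 0.0275
-24 20 r 0.0257 bright 130 | end r 0.0274
-16 27 r 0.0260 bright 131 | end r 0.0281
-8 18 r 0.0239 bright 130 | end r 0.0284
0 22 r 0.0234 bright 131 | end r 0.0279
8 22 r 0.0245 bright 131 | end r 0.0279
16 27 r 0.0248 bright 131 | end r 0.0271
24 25 r 0.0244 bright 131 | end r 0.0286
32 31 r 0.0273 bright 133 | end r 0.0277
40 47 r 0.0288 bright 45 | end r 0.0277
48 47 r 0.0288 bright 21 | end r 0.0270
56 38 r 0.0280 bright 21 | end r 0.0276
64 41 r 0.0284 bright 22 | end r 0.0278
72 27 r 0.0273 bright 21 | end r 0.0271
80 30 r 0.0278 bright 20 | end r 0.0270
88 31 r 0.0277 bright 19 | end r 0.0273
96 13 r 0.0276 bright 19 | end r 0.0274
104 11 r 0.0274 bright 24 | end r 0.0264
```

{"api": "servo_tool", "payload": {
  "series": "-1 0 -1.2 0 0;-1 0 -1.4 0 0;-1 0 -1.4 -4 0;-1 0 -1.4 -8 0;-1 0 -1.4 -12 0;-1 0 -1.4 -16 0;-1 -4 -5 -18 0;-1 -8 -8 -18 0;-1 -12 -12 -18 0;-1 -16 -16 -18 0;-1 -16 -16 -18 0"
}}

```text
time: 4.98
tool_pos: [0.3536, -0.1293, 0.2077]
ee_rot: [3.138, 0.002, 1.338]
wrist_force: [0.7, -1.3, 0.3]
width: 0.094
```

```bash
cat > ang.py <<'E'
from h import *
import sys
from scipy.optimize import least_squares
tag=sys.argv[1]
for n in("scene","top"):
    im,d,P=grab(n,n+tag)
    H=np.c_[(P[...,:2].reshape(-1,2)-O)@RH,P[...,2].reshape(-1)]; b=im.max(-1).reshape(-1)
    s=(abs(H[:,0])<.020)&(abs(H[:,1])<.045)&(H[:,2]>.093)&(H[:,2]<.113)
    m=s&(b>95); h=H[m]
    r=least_squares(lambda q:q[0]+q[1]*h[:,0]+q[2]*h[:,1]-h[:,2],[.103,0,0],loss='soft_l1',f_scale=.001).x
    t=h[:,0]*1e3; print(n,m.sum(),'z0 %.4f tilt deg %.2f, along %.2f'%(r[0],-np.degrees(np.arctan(r[1]))*-1*-1,np.degrees(np.arctan(r[2]))),'x edges',np.percentile(t,[3,97]).round(1),'y',np.percentile(h[:,1]*1e3,[1,99]).round(1))
go(H2W(10,-5,66),np.pi/2+PSI)
E
python3 ang.py 2; python3 fl.py 2 scene top | grep -v end; python3 -c "
import cv2
a=cv2.imread('pics/top2.png')[140:340,220:420];b=cv2.imread('pics/scene2.png')[150:350,220:420]
cv2.imwrite('pics/c2.png',cv2.resize(cv2.hconcat([a,b]),None,fx=2,fy=2))"
```

```text
scene 597 z0 0.1040 tilt deg 2.26, along -0.10 x edges [-12.9  18.3] y [-44.5  44. ]
top 603 z0 0.1048 tilt deg 5.36, along 0.02 x edges [-13.9  18.6] y [-44.3  43.8]
go cm [15.53 13.54 14.2 ] turn -0.008 | 5.08 [ 0.3517 -0.1312  0.208 ] [3.138e+00 3.000e-03 1.329e+00] F [-0.1  0.2 -0.9] w 0.0940
scene axis x0 0.0008 slope 0.0040 z 0.0804 rms 0.0021
top axis x0 -0.0002 slope -0.0026 z 0.0811 rms 0.0015
```

View pics/c2.png

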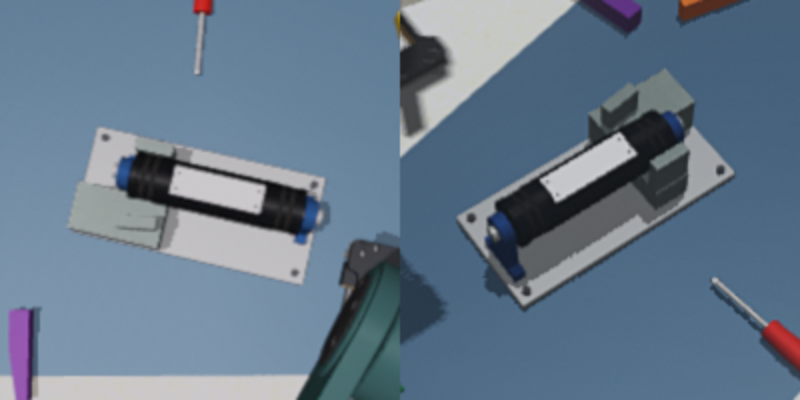

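{"api": "servo_tool", "payload": {
  "series": "-1 4 3.5 0 0;-1 8 7 0 0;-1 12 10.5 0 0;-1 15.5 13.5 0 0;-1 15.5 13.5 2 0;-1 15.5 13.5 6 0;-1 15.5 13.5 10 0;-1 15.5 13.5 14 0;-1 15.5 13.5 15.5 0;-1 15.5 13.5 15.5 0;-1 15.5 14.2 15.5 0;-1 15.5 14.5 15.5 0;-1 15.5 14.6 15.5 0;-1 15.5 14.6 15.5 0;-1 15.5 14.6 15.5 0"
}}

```text
time: 6.33
tool_pos: [0.5321, -0.0105, 0.0533]
ee_rot: [-3.14, -0.001, 1.337]
wrist_force: [-5.7, 2.4, -1.9]
width: 0.0941
```

{"api": "servo_tool", "payload": {
  "series": "-1 0 0.4 0 0;-1 0 0.4 0 0;-1 0 0.4 0.1 0;-1 0 0.4 0.2 0;-1 0 0.4 0.2 0;-1 0 0.4 0.2 0"
}}

```text
time: 6.83
tool_pos: [0.5319, -0.0104, 0.0503]
ee_rot: [-3.131, -0.001, 1.337]
wrist_force: [-14.0, 4.4, 1.2]
width: 0.0941
```

Release, lift and head towards the wedge (up and over) while measuring.

{"api": "servo_tool", "payload": {
  "series": "-1 0 -1.2 0 0;-1 0 -1.4 0 0;-1 0 -1.4 -4 0;-1 0 -1.4 -8 0;-1 0 -1.4 -12 0;-1 0 -1.4 -15 0;-1 4 -4 -15 0;-1 8 -7 -15 0;-1 12 -10 -15 0;-1 16 -13 -15 0;-1 20 -16 -15 0;-1 24 -16 -15 0;-1 28 -16 -15 0;-1 32 -16 -15 0;-1 32 -16 -15 0"
}}

```text
time: 8.08
tool_pos: [0.4558, 0.3406, 0.2029]
ee_rot: [3.137, -0.006, 1.339]
wrist_force: [1.3, -0.3, -0.5]
width: 0.094
```

```bash
python3 ang.py 3
python3 - <<'E'
from h import *
a=-.401; c=np.array([.430,.333]); e=np.array([-np.sin(a),np.cos(a)])
go(np.r_[c+e*.032,.10],np.pi/2+a)
E
```

```text
scene 567 z0 0.1044 tilt deg -0.07, along 0.15 x edges [-13.9  16.4] y [-44.   44.7]
top 622 z0 0.1049 tilt deg 1.22, along -0.19 x edges [-16.1  17.2] y [-44.2  43.9]
go cm [-33.    14.32  13.55] turn 0.005 | 8.18 [0.4558 0.341  0.2015] [ 3.139 -0.005  1.342] F [ 0.4 -0.5 -0.1] w 0.0940
go cm [ 1.79 -1.79 10.15] turn 0.172 | 8.18 [0.4558 0.341  0.2015] [ 3.139 -0.005  1.342] F [ 0.4 -0.5 -0.1] w 0.0940
```

{"api": "servo_tool", "payload": {
  "series": "-1 1.8 -1.8 4 0.12;-1 1.8 -1.8 8 0.172;-1 1.8 -1.8 12 0.172;-1 1.8 -1.8 15 0.172;-1 1.8 -1.8 17 0.172;-1 1.8 -1.8 18.5 0.172;-1 1.8 -1.8 19.6 0.172;-1 1.8 -1.8 19.6 0.172;-1 1.8 -1.8 19.6 0.172"
}}

```text
time: 8.93
tool_pos: [0.4424, 0.3579, 0.005]
ee_rot: [3.14, -0.001, 1.164]
wrist_force: [-0.1, -0.5, -0.7]
width: 0.0941
```

{"api": "servo_tool", "payload": {
  "series": "1 0 0 0 0;1 0 0 0 0;1 0 0 0 0;1 0 0 0 0;1 0 0 0 0;1 0 0 0 0;1 0 0 0 0"
}}

```text
time: 9.52
tool_pos: [0.4413, 0.3579, 0.0039]
ee_rot: [3.141, -0.0, 1.165]
wrist_force: [-0.1, -0.9, -0.6]
width: 0.0503
```

{"api": "servo_tool", "payload": {
  "series": "1 0 0 0 0;1 0 0 0 0;1 0 0 0 0;1 0 0 0 0;1 0 0 0 0;1 0 0 0 0"
}}

```text
time: 10.02
tool_pos: [0.4412, 0.3579, 0.0038]
ee_rot: [-3.142, 0.0, 1.165]
wrist_force: [0.2, -0.0, 0.2]
width: 0.0237
```

```bash
sed -i 's/^O=.*/O=np.array([.5131,-.0060]); PSI=-.2339/' h.py; python3 -c "
from h import *
go(H2W(-41.8,157,120),np.pi/2+PSI)"
```

```text
go cm [-15.84  14.17 -11.62] turn -0.172 | 10.02 [0.4412 0.3579 0.0038] [-3.142  0.     1.165] F [ 0.2 -0.   0.2] w 0.0237
```

{"api": "servo_tool", "payload": {
  "series": "1 0 0 -3 0;1 0 0 -7 0;1 0 0 -11.6 0;1 -4 3 -11.6 -0.1;1 -7 6 -11.6 -0.172;1 -10 9 -11.6 -0.172;1 -13 12 -11.6 -0.172;1 -15 13.5 -11.6 -0.172;1 -15.84 14.17 -11.6 -0.172;1 -15.84 14.17 -11.6 -0.172;1 -15.84 14.17 -11.6 -0.172"
}}

```text
time: 10.93
tool_pos: [0.5087, 0.1566, 0.1196]
ee_rot: [-3.141, -0.001, 1.336]
wrist_force: [-0.8, -0.3, -1.1]
width: 0.0236
```

```bash
cat > w.py <<'E'
from h import *
import sys
tag=sys.argv[1]; zl,zh=map(float,sys.argv[2:4])
for n in("scene","top"):
    im,d,P=grab(n,n+tag); h=cv2.cvtColor(im,cv2.COLOR_RGB2HSV)
    H=np.dstack([(P[...,:2]-O)@RH,P[...,2]])*1e3
    m=np.all((h>=(5,120,80))&(h<=(22,255,255)),-1)&(abs(H[...,0]+42)<40)&(H[...,1]>30)&(H[...,1]<220)&(H[...,2]>zl)&(H[...,2]<zh)
    p=H[m]; print(n,len(p),'z',np.percentile(p[:,2],[2,50,98]).round(1),'y',np.percentile(p[:,1],[1,99]).round(1))
    for k in range(40,210,15):
        q=p[(p[:,1]>=k)&(p[:,1]<k+15)]
        if len(q)>4: print('  y',k+7,len(q),'x',np.percentile(q[:,0],[3,97]).round(1))
    # jaw top & chassis side, near y 70..98
    g=(h[...,1]<60)&(H[...,1]>66)&(H[...,1]<98)&(H[...,0]<-30)&(H[...,0]>-85)&(abs(H[...,2]-98)<5)
    if g.sum(): print('  jaw top x',np.percentile(H[g][:,0],[3,97]).round(1),'z',np.median(H[g][:,2]).round(1))
go(H2W(-41.8,157,120),np.pi/2+PSI)
E
python3 w.py 4 125 160; python3 -c "
import cv2
a=cv2.imread('pics/top4.png')[150:330,190:390];b=cv2.imread('pics/scene4.png')[130:310,240:440]
cv2.imwrite('pics/c4.png',cv2.resize(cv2.hconcat([a,b]),None,fx=2,fy=2))"
```

```text
scene 376 z [126.  145.7 150.9] y [ 74.9 163.6]
  y 77 45 x [-45.6 -30. ]
  y 92 64 x [-46.1 -29.4]
  y 107 65 x [-48.4 -30.6]
  y 122 64 x [-50.4 -31.5]
  y 137 74 x [-53.2 -30.8]
  y 152 55 x [-55.3 -32. ]
  y 167 7 x [-55.4 -46.6]
  jaw top x [-59.7 -45.7] z 99.4
top 238 z [134.7 147.4 150.8] y [ 77.8 133.7]
  y 77 31 x [-46.8 -33.9]
  y 92 59 x [-49.2 -33.2]
  y 107 62 x [-51.3 -33.6]
  y 122 72 x [-53.5 -33.1]
  y 137 14 x [-43.5 -32.4]
  jaw top x [-63.  -47.7] z 100.5
go cm [-0.12  0.08 -0.03] turn 0.001 | 11.03 [0.5084 0.1578 0.1197] [-3.141e+00 -1.000e-03  1.338e+00] F [ 0.6  1.1 -1.3] w 0.0236
```

View pics/c4.png

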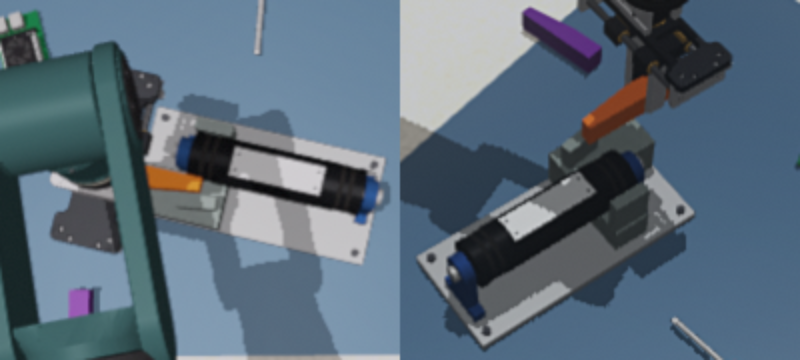

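{"api": "servo_tool", "payload": {
  "series": "1 -0.1 0 1.5 0;1 -0.1 0 3 0;1 -0.1 0 4 0;1 -0.1 0 4.6 0;1 -0.1 0 4.85 0;1 -0.1 0 4.85 0;1 -0.1 0 4.85 0"
}}

```text
time: 11.62
tool_pos: [0.5089, 0.1559, 0.0718]
ee_rot: [3.141, -0.0, 1.337]
wrist_force: [-0.5, 0.7, -0.5]
width: 0.0237
```

{"api": "servo_tool", "payload": {
  "series": "1 -0.5 0 0 0;1 -1 0 0 0;1 -1.5 0 0 0;1 -1.8 0 0 0;1 -1.8 0 0 0"
}}

```text
time: 12.03
tool_pos: [0.5056, 0.1371, 0.0722]
ee_rot: [3.138, -0.001, 1.336]
wrist_force: [2.4, -0.6, -0.5]
width: 0.0238
```

{"api": "servo_tool", "payload": {
  "series": "1 0 0.1 0.1 0;1 -0.2 0.15 0.2 0;1 -0.4 0.15 0.2 0;1 -0.4 0.15 0.2 0"
}}

```text
time: 12.37
tool_pos: [0.5053, 0.1335, 0.0692]
ee_rot: [3.141, -0.0, 1.337]
wrist_force: [3.0, 1.1, -1.6]
width: 0.0235
```

{"api": "servo_tool", "payload": {
  "series": "1 -0.2 0.1 0 0;1 -0.4 0.1 0 0;1 -0.6 0.1 0 0;1 -0.6 0.1 0 0"
}}

```text
time: 12.7
tool_pos: [0.505, 0.1301, 0.0695]
ee_rot: [3.141, -0.006, 1.337]
wrist_force: [3.6, 6.8, -2.2]
width: 0.0238
```

{"api": "servo_tool", "payload": {
  "series": "1 -0.3 0 0 0;1 -0.4 0 0 0;1 -0.4 0 0 0;-1 -0.4 0 0 0;-1 -0.4 0 0 0;-1 -0.4 0 0 0;-0.4 -0.4 0 0 0;-0.4 -0.4 0 0 0"
}}

```text
time: 13.37
tool_pos: [0.5019, 0.1251, 0.0689]
ee_rot: [-3.137, -0.002, 1.337]
wrist_force: [-2.5, 5.7, 0.3]
width: 0.0539
```

{"api": "servo_tool", "payload": {
  "series": "-0.4 0.6 0 0 0;-0.4 0.8 0 0 0;-0.4 0.8 0 -3 0;-0.4 0.8 0 -6 0;-0.4 3 0 -6 0;-0.4 6 0 -6 0;1 7.5 0 -6 0;1 7.5 0 -6 0;1 7.5 0 -6 0;1 7.5 0 -6 0;1 7.5 0 -6 0;1 7.5 0 -6 0;1 7.5 0 -6 0;1 7.5 0 -6 0"
}}

```text
time: 14.53
tool_pos: [0.521, 0.1961, 0.1294]
ee_rot: [3.142, 0.0, 1.336]
wrist_force: [-0.7, -0.4, -0.4]
width: 0.0157
```

```bash
python3 w.py 5 85 110; python3 -c "
from h import *
go(H2W(-40,185,78),np.pi/2+PSI)"
```

```text
scene 455 z [ 89.7  96.3 101.1] y [ 47.5 155.3]
  y 47 27 x [-41.6 -29.2]
  y 62 56 x [-44.6 -27.4]
  y 77 57 x [-47.2 -27.5]
  y 92 62 x [-48.7 -27.7]
  y 107 70 x [-50.9 -29.3]
  y 122 67 x [-50.6 -27.2]
  y 137 67 x [-51.7 -28.9]
  y 152 49 x [-50.8 -28.4]
  jaw top x [-63.  -46.9] z 99.9
top 460 z [ 87.7  97.4 101.2] y [ 50.7 156.7]
  y 47 21 x [-43.8 -27.7]
  y 62 51 x [-44.4 -27.3]
  y 77 56 x [-45.5 -27.2]
  y 92 62 x [-47.4 -27.2]
  y 107 68 x [-52.4 -30.4]
  y 122 69 x [-52.8 -29.9]
  y 137 73 x [-53.  -30.2]
  y 152 60 x [-52.6 -29.7]
  jaw top x [-62.6 -47.2] z 100.3
go cm [-4.17 -0.26  0.94] turn -0.001 | 14.63 [0.5211 0.1964 0.1294] [3.141 0.    1.336] F [-0.2  0.   1.1] w 0.0082
go cm [-1.37 -0.08  5.14] turn -0.001 | 14.63 [0.5211 0.1964 0.1294] [3.141 0.    1.336] F [-0.2  0.   1.1] w 0.0082
```

{"api": "servo_tool", "payload": {
  "series": "1 -0.5 -0.1 2 0;1 -1.3 -0.1 4 0;1 -1.3 -0.1 5.1 0;1 -1.3 -0.1 5.1 0;1 -2 -0.1 5.1 0;1 -2.5 -0.1 5.1 0;1 -2.8 -0.1 5.1 0;1 -3 -0.1 5.1 0;1 -3 -0.1 5.1 0"
}}

```text
time: 15.38
tool_pos: [0.5137, 0.1674, 0.0794]
ee_rot: [3.14, -0.001, 1.336]
wrist_force: [0.2, 0.1, 0.6]
width: 0.0009
```

{"api": "servo_tool", "payload": {
  "series": "1 -0.2 0 0 0;1 -0.4 0 0 0;1 -0.4 0 0 0"
}}

```text
time: 15.63
tool_pos: [0.5132, 0.1663, 0.0792]
ee_rot: [3.14, -0.006, 1.337]
wrist_force: [1.3, 6.5, 0.8]
width: 0.0005
```

{"api": "servo_tool", "payload": {
  "series": "1 -0.2 0 0 0;1 -0.4 0 0 0;1 -0.4 0 0 0;1 -0.4 0 0 0"
}}

```text
time: 15.97
tool_pos: [0.5132, 0.1661, 0.0796]
ee_rot: [3.139, -0.014, 1.338]
wrist_force: [3.6, 13.6, -1.5]
width: 0.0006
```

{"api": "servo_tool", "payload": {
  "series": "1 -0.45 0 0 0;1 -0.45 0 0 0;1 1 0 0 0;-1 2 0 0 0;-1 2 0 -4 0;-1 2 0 -8 0;-1 2 0 -12 0;-1 2 0 -13 0;-1 2 -4 -13 0;-1 -2 -8 -13 0;-1 -6 -12 -13 0;-1 -10 -14 -13 0;-1 -14 -14 -13 0;-1 -18 -14 -13 0;-1 -22 -14 -13 0;-1 -26 -14 -13 0;-1 -30 -14 -13 0;-1 -34 -12 -13 0;-1 -38 -9 -13 0;-1 -38 -9 -13 0"
}}

```text
time: 17.63
tool_pos: [0.3348, -0.1922, 0.208]
ee_rot: [-3.141, 0.002, 1.333]
wrist_force: [0.4, 0.2, -0.1]
width: 0.094
```

```bash
python3 w.py 6 85 110 | grep -v '  y'; python3 ang.py 7; python3 -c "
from h import *
a=-.217
go([.4890,-.329,.05],np.pi/2+a)"
```

```text
scene 462 z [ 88.6  96.5 101.5] y [ 47.3 154.8]
  jaw top x [-61.7 -47.3] z 99.8
top 462 z [ 89.1  97.8 102. ] y [ 50.2 156.2]
  jaw top x [-62.8 -47.1] z 100.4
go cm [37.99  8.58  8.71] turn -0.006 | 17.73 [ 0.3352 -0.1922  0.2071] [-3.139e+00  1.000e-03  1.331e+00] F [-0.   0.6  0.1] w 0.0940
scene 572 z0 0.1042 tilt deg -1.82, along 0.14 x edges [-15.8  15.6] y [-43.9  43.6]
top 617 z0 0.1047 tilt deg 0.94, along -0.03 x edges [-17.4  16. ] y [-44.   43.7]
go cm [21.45 14.05 14.15] turn -0.002 | 17.83 [ 0.335  -0.189   0.2075] [-3.139e+00 -1.000e-03  1.335e+00] F [0.7 0.2 0. ] w 0.0938
go cm [-10.02  18.25  15.75] turn -0.019 | 17.83 [ 0.335  -0.189   0.2075] [-3.139e+00 -1.000e-03  1.335e+00] F [0.7 0.2 0. ] w 0.0938
```

{"api": "servo_tool", "payload": {
  "series": "0 -3 4 0 0;0 -6 8 0 0;0 -8 12 2 0;0 -9 15 5 0;0 -10 18.25 8 0;0 -10 18.25 11 0;0 -10 18.25 14 -0.019;0 -10 18.25 17 -0.019;0 -10 18.25 19 -0.019;0 -10 18.25 20.1 -0.019;0 -10 18.25 20.1 -0.019;0 -10 18.25 20.1 -0.019;1 -10 18.25 20.1 -0.019;1 -10 18.25 20.1 -0.019;1 -10 18.25 20.1 -0.019;1 -10 18.25 20.1 -0.019;1 -10 18.25 20.1 -0.019;1 -10 18.25 20.1 -0.019;1 -10 18.25 20.1 -0.019;1 -10 18.25 20.1 -0.019"
}}

```text
time: 19.5
tool_pos: [0.4903, -0.3289, 0.0086]
ee_rot: [3.14, 0.001, 1.356]
wrist_force: [-1.0, 0.4, 6.3]
width: 0.0198
```

{"api": "servo_tool", "payload": {
  "series": "1 0 0 -1 0;1 0 0 -3 0;1 0 0 -6 0;1 0 0 -10 0;1 0 0 -14 0;1 0 0 -17 0;1 0 0 -17 0;1 0 0 -17 0"
}}

```text
time: 20.17
tool_pos: [0.491, -0.3292, 0.1803]
ee_rot: [3.137, 0.003, 1.356]
wrist_force: [0.9, 0.2, -0.3]
width: 0.0195
```

Run:
```python
from h import *
for n in("scene","top"):
    im,d,P=grab(n,n+"8"); o=robot.get_obs(); h=cv2.cvtColor(im,cv2.COLOR_RGB2HSV)
    m=np.all((h>=(35,60,30))&(h<=(85,255,255)),-1)&(np.abs(P-(o["tool_pos"]-[0,0,.0])).max(-1)<.07)
    p=P[m]; print(n,len(p))
    if len(p)>10:
        L=(p[:,:2]-o["tool_pos"][:2])@RH*1e3; print('rel x',np.percentile(L[:,0],[2,98]),'y',np.percentile(L[:,1],[1,99]).round(1),'z',(np.percentile(p[:,2]-o["tool_pos"][2],[2,50,98])*1e3).round(1))
        print(cv2.minAreaRect(L.astype(np.float32)))
    c,R,t=cam(n); K=np.array([[c["fx"],0,c["cx"]],[0,c["fy"],c["cy"]],[0,0,1.]])
    uv=cv2.projectPoints(o["tool_pos"],np.array(c["rvec"]),t,K,np.array([c["k1"],0,0,0.]))[0].ravel().astype(int); u,v=uv; print(uv)
    cv2.imwrite(f"pics/k{n}.png",cv2.resize(im[max(v-60,0):max(v-60,0)+120,max(u-60,0):max(u-60,0)+120,::-1],(390,390),interpolation=2))
cv2.imwrite("pics/c8.png",cv2.hconcat([cv2.imread("pics/kscene.png"),cv2.imread("pics/ktop.png")]))
go(H2W(-1,0,200),np.pi/2+PSI)
```

```text
scene 88
rel x [-10.34341589  13.35747065] y [-43.1 -26. ] z [-6.  -0.9  4.3]
((2.0365419387817383, -34.48400115966797), (25.910125732421875, 17.211040496826172), 0.698761522769928)
[187 315]
top 94
rel x [-13.35195733  10.08949393] y [11.5 41.8] z [-5.4 -1.5  1.3]
((-1.4637126922607422, 25.953033447265625), (23.876434326171875, 32.57307052612305), 3.3902056217193604)
[481 240]
go cm [31.96 -4.64 -2.43] turn 0.019 | 20.27 [ 0.4892 -0.3279  0.1757] [-3.139e+00 -1.000e-03  1.356e+00] F [-0.2 -0.1 -0.9] w 0.0194
```

View pics/c8.png

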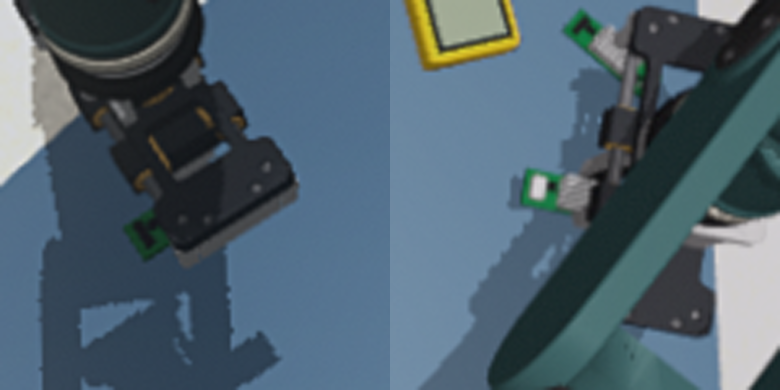

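{"api": "servo_tool", "payload": {
  "series": "1 4 -1 -2 0;1 8 -2 -2 0;1 12 -3 -2 0.019;1 16 -4 -2 0.019;1 20 -4.5 -2 0.019;1 24 -4.54 -2 0.019;1 27.5 -4.54 -2 0.019;1 30 -4.54 -2 0.019;1 31.5 -4.54 -2 0.019;1 31.96 -4.54 0 0.019;1 31.96 -4.54 2.5 0.019;1 31.96 -4.54 4.5 0.019;1 31.96 -4.54 4.5 0.019;1 31.96 -4.54 4.5 0.019"
}}

```text
time: 21.43
tool_pos: [0.5116, -0.0061, 0.1291]
ee_rot: [-3.134, 0.001, 1.337]
wrist_force: [-0.3, 0.9, 0.1]
width: 0.0194
```

```bash
python3 -c "
from h import *
go(H2W(0,0,112),np.pi/2+PSI)"
```

```text
go cm [0.05 0.15 1.71] turn 0.000 | 21.43 [ 0.5116 -0.0061  0.1291] [-3.134e+00  1.000e-03  1.337e+00] F [-0.3  0.9  0.1] w 0.0194
```

{"api": "servo_tool", "payload": {
  "series": "1 0 0.1 0.8 0;1 0 0.1 1.3 0;1 0 0.1 1.5 0;1 0 0.1 1.6 0;1 0 0.1 1.6 0"
}}

```text
time: 21.85
tool_pos: [0.5149, -0.0068, 0.1166]
ee_rot: [3.141, -0.0, 1.337]
wrist_force: [0.3, -0.2, -0.4]
width: 0.0196
```

{"api": "servo_tool", "payload": {
  "series": "1 0 -0.05 0.2 0;1 0 -0.1 0.3 0;1 0 -0.1 0.3 0"
}}

```text
time: 22.1
tool_pos: [0.5136, -0.0065, 0.1133]
ee_rot: [-3.142, 0.0, 1.337]
wrist_force: [0.3, 0.2, -0.7]
width: 0.0197
```

{"api": "servo_tool", "payload": {
  "series": "1 0 0 0.1 0;1 0 0 0.2 0;1 0 0 0.2 0"
}}

```text
time: 22.35
tool_pos: [0.5139, -0.0065, 0.1116]
ee_rot: [3.141, 0.0, 1.337]
wrist_force: [-0.1, 0.2, -0.1]
width: 0.0196
```

{"api": "servo_tool", "payload": {
  "series": "1 0 0 0.1 0;1 0 0 0.1 0;1 0 0 0.1 0"
}}

```text
time: 22.6
tool_pos: [0.5139, -0.0065, 0.1115]
ee_rot: [3.141, 0.0, 1.337]
wrist_force: [-2.7, -0.1, 6.0]
width: 0.0196
```

{"api": "servo_tool", "payload": {
  "series": "1 0 0 0.1 0;1 0 0 0.1 0;1 0 0 0.1 0"
}}

```text
time: 22.85
tool_pos: [0.5139, -0.0065, 0.1115]
ee_rot: [3.14, -0.0, 1.337]
wrist_force: [-4.9, 1.2, 9.0]
width: 0.0192
```

{"api": "servo_tool", "payload": {
  "series": "1 0 0 -0.2 0;1 0 0 -0.2 0;-0.2 0 0 -0.2 0;-0.2 0 0 -0.2 0;-0.2 0 0 -0.2 0;-0.2 0 0 -0.2 0;-0.2 0 0 -0.2 0;-0.2 0 0 -0.2 0;-0.2 0 0 -2 0;-0.2 0 0 -5 0;-0.2 0 0 -9 0;-0.2 -4 -4 -9 0;-0.2 -8 -8 -9 0;-0.2 -12 -12 -9 0;-0.2 -15 -15 -9 0;-0.2 -15 -15 -9 0"
}}

```text
time: 24.18
tool_pos: [0.3347, -0.116, 0.1994]
ee_rot: [3.141, 0.001, 1.338]
wrist_force: [-1.0, -0.6, 0.8]
width: 0.0565
```

```bash
python3 - <<'E'
from h import *
for n in("scene","top"):
    im,d,P=grab(n,n+"9"); h=cv2.cvtColor(im,cv2.COLOR_RGB2HSV)
    H=np.dstack([(P[...,:2]-O)@RH,P[...,2]])*1e3
    near=(abs(H[...,0])<32)&(abs(H[...,1])<70)
    m=near&np.all((h>=(35,60,30))&(h<=(85,255,255)),-1)&(H[...,2]>98)
    print(n,m.sum(),cv2.minAreaRect(H[m][:,:2].astype(np.float32)),'z',np.percentile(H[m][:,2],[5,50,95]).round(1))
    f=near&(h[...,2]>95)&(h[...,1]<40)&(abs(H[...,1])>43)&(abs(H[...,2]-104)<5)
    if f.sum(): print(' flat rest',f.sum(),'x',np.percentile(H[f][:,0],[3,97]).round(1),'y',np.percentile(H[f][:,1],[1,99]).round(1),'z',np.median(H[f][:,2]).round(1))
a=cv2.imread('pics/top9.png')[170:310,230:400];b=cv2.imread('pics/scene9.png')[170:310,230:400]
cv2.imwrite('pics/c9.png',cv2.resize(cv2.hconcat([a,b]),None,fx=2.3,fy=2.3,interpolation=2))
go(H2W(0,0,112),np.pi/2+PSI)
E
python3 w.py 10 85 110 | grep -v '  y'
```

```text
scene 159 ((0.2777547836303711, -1.6337890625), (26.681127548217773, 85.30111694335938), 0.23421840369701385) z [103.7 107.6 112. ]
 flat rest 108 x [-16.7  16.2] y [-54.4  50.3] z 104.3
top 145 ((-0.27074527740478516, 0.20878219604492188), (81.45606231689453, 22.49298858642578), 89.90066528320312) z [106.  108.9 113. ]
 flat rest 131 x [-17.   14.9] y [-52.4  52.9] z 105.1
go cm [15.18 14.81  8.78] turn -0.008 | 24.28 [ 0.333  -0.118   0.1998] [3.141e+00 2.000e-03 1.329e+00] F [ 0.7 -0.3  0.5] w 0.0564
scene 462 z [ 90.1  96.8 101.9] y [ 46.6 155.3]
  jaw top x [-62.3 -46.8] z 99.8
top 459 z [ 89.1  97.8 101.7] y [ 50.4 156.4]
  jaw top x [-63.2 -47.6] z 100.4
go cm [30.54 10.39  7.98] turn -0.003 | 24.38 [ 0.3362 -0.1161  0.1998] [ 3.14  -0.     1.334] F [-0.1 -0.2  0.2] w 0.0564
```

View pics/c9.png

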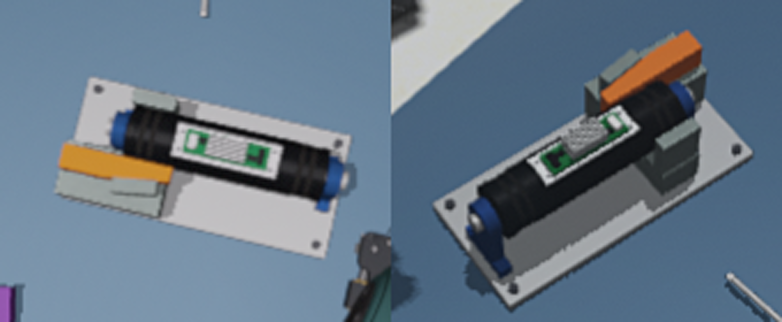

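```bash
python3 -c "
from bench import robot
print(robot.close_job())"
```

```text
the job is handed in; nothing more can be done
None
```

I turned the flat up, pushed the wedge into the gap and laid the board on the flat, then handed the job in at about 24 s of the 72 s. I could not measure how hard the wedge presses on the chassis, so that one requirement is unconfirmed.

- **Chassis:** The flat started about 95° from up. I turned it by rubbing one finger down the round -x side in two strokes. Before the board was laid, the cameras put the flat at +0.9° (top) and -1.8° (scene) from up, so they disagree by about 3°. Both are well inside 7°.
- **Wedge:** I slid the smaller orange wedge in thin end first and let go. While the gripper opened, it drifted and pushed about 6 N on something, probably the nearby upright, so I backed it off. I then pushed the wedge's tail with closed fingers to about 14 N measured, then commanded slightly further. It moved only a fraction of a millimetre, which suggests it was already jammed. Its centre is at about y 101 to 103 mm against home at 105 mm.
- **Board:** I laid the board nearest the base on the flat, heat sink up. In the last pictures it is within about 1 mm across and 2 mm along of the flat's centre, and turned by less than 1°. The gripper was clear of everything at hand-in.

I did not touch the fan module, multimeter or screwdriver, though I did not measure their positions again. My estimate of the holder's position from finger contact differed from the camera estimate by about 1.5 mm, so I corrected for it.

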